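# Clip the cover onto the ink-stone tray

## Robot

A 6-joint arm with a two-finger parallel gripper is mounted at the origin on a cart in front of the work surface, level with it; the furniture and walls round the work are solid. World frame = base frame: x ahead of the robot, y to its left, z up, the work surface at z = 0. Lengths are in m, angles in rad, forces in N, time in s.
With the tool pointing down it reaches from about 0.4 to 0.925 m from the base axis. Payload 3.4 kg.
Tool frame: the origin (TCP) lies midway between the tips of the shut fingers; the grasp point (between the pads) lies 19 mm behind it (bot.pinch_z is the distance from the TCP to the grasp point, in m); z points along the fingers, y is the direction in which the jaws open and shut (so a half turn about z gives the same grasp; the last joint's range is limited). The gripper opens to 85 mm and grips with 20 to 120 N. Pads are 22 mm wide; open, the fingers measure 114 mm over their backs; the gripper's body (76 mm by 85 mm) begins 54 mm behind the grasp point. The pads swing forward as they close: fully open they stand 13 mm farther back than shut.
Start: joints at [1.145, 0.307, 1.506, -0, 1.328, -0.073], TCP at [0.198, 0.54, 0.231] pointing down, gripper open.
Joint ranges: [-3.12, 3.12], [-1.05, 2.28], [0.14, 2.33], [-1.42, 4.57], [0.1, 2.73], [-2.68, 2.68]. Speed limits (rad/s): [2.57, 2.57, 3.14, 3.14, 3.14, 3.14].

## Interface

Orientations are given as a rotation vector (axis times angle).
In Python, from cell import status, cams, ticket, bot gives the robot as it stands. The module is installed in compiled form; this text tells all that it offers.
- The arm moves only by the tool jog_arm, never from a script. Its argument "series" is a list of rows, each an object with "twist": the turn, a rotation vector about the tool's x, y, z in rad, a list of three; "translation": the shift along the tool's x, y, z in mm, a list of three; "claw": the gripper's target within -1 to 1 (shut at 1, half-way at 0, fully open at -1). A call has 1 to 8 rows; each row is the pose to reach, as a shift and turn from the pose commanded when the call began, along the tool's axes at that moment; what a row does not reach only later rows make up. A row lasts 1/8 s, in which the tool goes at most 62.5 mm and 10.7 degrees, less where a joint would pass 70% of its speed; a pose out of reach is approached as far as the arm can. A call with a gripper value outside its range is refused whole. The fingers move at their own pace and stop on an object; "force" is the grip in N (left out, the last holds). Time passes only in rows, so rows that repeat a pose let the fingers close. It gives the time, the measured TCP pose, the force and the opening at its end, in the units of the state.
- status.sense(): the state, without advancing time (a new reading comes with each control period).
- cams.read_camera(name): name is "scene" or "top"; returns a dict with "image" (384x512x3 uint8, red, green, blue), "K" (3x3 intrinsics, pixels), "dist" ([k1, k2, p1, p2, k3] as OpenCV has them; the pictures are not rectified), "eye" and "rotation" of the camera in the world. Camera axes: x right, y down, z forward; pixel columns grow to the right and rows downward; lengths in m; the calibration is good to about 2 mm. A picture is of the moment at which its call begins. There is no depth.
- ticket.finish_job(): hands the job in, once; it reports no verdict.
Trained networks look in the newest picture that a camera, given by its name, has taken for a name from the list of things; names that differ only in an ending like _2 or _b are one class to them, and where a whole thing is asked for, a point or a joint stands for the part that bears it (a point fixed in the world has none). Each returns a list of dicts, best first, with "confidence" (0 to 1); they miss things now and then, are a little off and sometimes report something else, mostly with a low value. They report only what shows in the picture. A call takes as long as a camera call.
- cams.search_frame(target, camera): "extent" ([left, top, width, height] in pixels, round what is visible of it).
The state is a dict: "clock": time; "qpos": joint angles; "joint_vel": joint speeds; "tau": joint torques, N m; "eef_pos": TCP position; "tool_rot": TCP orientation; "contact_force": force on the tool from outside, world axes, zero at the start; "torque": the same for the moment, N m; "finger_gap": finger opening in m.
Only numpy, scipy, OpenCV 4.12 (cv2) and the standard library are available. Lean on these libraries where they do the work, as an engineer would, in place of code of your own. Each camera call takes 0.05 s, during which the arm holds its last target. There are 200 camera calls.

## Task

Close the ink-stone tray for the end of the lesson: take the clip-on cover whose length fits the tray, set it squarely over the tray and press it straight down until the clips at both ends have snapped under the tray's rim, then let go of it. Leave the shorter cover, which fits another tray, where it is.

Things in the scene. Friction and masses are not known exactly. Their poses are not given: they have to be found in the camera images.
- tray: Grey open tray with a dark ink stone in it, fixed to the table. Walls 78 mm along x, 127 mm along y, 30 mm high. Origin: centre of the underside, on the table; z up. At each y end a springy rim lip, 50 mm wide, juts out 8 mm (142 mm over both), its top sloping 45 degrees from 28 down to 20 mm high, flat underside 17 mm high. Same after a half turn.
- lip_a (a joint): How far the springy lip at the tray's +y end is pushed inward, m: 0 relaxed, 0.007 at most; takes 2 N at first and 1 N more per mm. With the cover snapped home it is back near 0.
- lip_b (a joint): The same for the rim lip at the tray's -y end.
- cover: Long grey cover, fits the tray: 78 mm (x) by 154 mm (y), 54 mm high, 90 g, same after a half turn. Stands loose on 2 rigid clip arms 40 mm wide at its y ends, on the table or a 2 mm thick felt mat. Origin: centre, at the arms' lower ends; z up. Plate top 30 mm up; on it a central grip bar, 16 mm thick in x, 60 mm long in y, up to 54 mm.
- short_cover: Shorter cover of the same make, for another tray: 78 mm wide (x), 104 mm long (y), 54 mm high, same 60 mm grip bar. Does not fit this tray. Stands loose on its clip arms; may have changed places with the long one. Origin: centre, at the arms' lower ends; z up.
- cover_grip (a point): Middle of the top of the long cover's grip bar, 54 mm above the cover's origin; axes as the cover's. Long axes parallel, the cover rests loosely on the lips with its origin about 14 mm above the tray's (this point 68 mm above the table); pressed down with about 10 to 15 N it snaps home, plate on the walls, origin 4 mm above the tray's (this point at 58 mm).

How it is judged:
By the outcome, as a careful person would: the job done as asked, in the order asked, and still so for the second after the job is handed in, with the robot touching nothing.
It also fails if it takes over 40 s, if anything falls off the work surface, if the arm or the gripper's body presses on something with over 40 N, if the wrist force passes 120 N, or if a joint passes its speed limit or range.

## Working session

There is one attempt and no reset: what is moved stays moved. The work goes in short steps, Python scripts to look and compute and a tool call to move; the robot and the scene stay as the last step left them, time stands still between calls to the robot, and variables do not carry over. Pictures are saved under pics/ and viewed, about 8 in all and at most 12, crops included, and the job is handed in when it is done.

Besides the shell and the picture viewer there is one more tool, called after "Request:" as a command line: name --argument value ..., lists and objects as JSON in quotes. jog_arm: Moves the arm, as the interface text tells. Its arguments: {"type":"object","properties":{"series":{"type":"array","items":{"type":"object","properties":{"twist":{"type":"array","items":{"type":"number"}},"translation":{"type":"array","items":{"type":"number"}},"claw":{"type":"number"}}}},"force":{"type":"number"}},"required":["series"]}

```bash
mkdir -p pics; cat > h.py <<'E'
import numpy as np,cv2
from cell import status,cams,ticket,bot
def snap(cam,name):
    d=cams.read_camera(cam); cv2.imwrite(f'pics/{name}.png',d['image'][:,:,::-1]); return d
E
python3 - <<'E'
from h import *
s=status.sense(); print({k:np.round(v,4) for k,v in s.items()}, bot.pinch_z)
ims=[]
for c in('top','scene'):
    d=snap(c,c+'0'); ims.append(d['image'])
    print(c,d['K'],d['dist'],d['eye'],d['rotation'])
    for t in('tray','cover','short_cover','cover_grip'):
        print(t,[(np.round(r['extent'],1).tolist(),round(r['confidence'],2)) for r in cams.search_frame(t,c)])
E
```

```text
{'clock': np.float64(0.0), 'qpos': array([ 1.1455,  0.3076,  1.5077,  0.    ,  1.3284, -0.0735]), 'joint_vel': array([ 0.0009, -0.0002,  0.0001,  0.0017, -0.0013, -0.0003]), 'tau': array([ 3.50000e-03, -4.57547e+01, -2.51913e+01,  2.00000e-04,
        1.34000e-02, -0.00000e+00]), 'eef_pos': array([0.1979, 0.5391, 0.2304]), 'tool_rot': array([-0.5496, -3.0926,  0.0031]), 'contact_force': array([-0.1431, -0.3091,  0.0333]), 'torque': array([-0.0133,  0.0374, -0.0156]), 'finger_gap': np.float64(0.0853)} 0.0187
top [[417.25777614   0.         261.39245378]
 [  0.         417.25777614 193.84724788]
 [  0.           0.           1.        ]] [-0.08200737  0.          0.          0.          0.        ] [ 0.36193218 -0.02239934  1.34611823] [-2.11600446  2.17329336 -0.1335203 ]
tray [([363.5, 188.7, 27.6, 39.6], 0.79)]
cover [([142.1, 152.6, 31.1, 42.6], 0.69)]
short_cover [([208.6, 174.0, 25.0, 32.8], 0.85)]
cover_grip [([140.5, 146.0, 32.7, 52.5], 0.71), ([361.5, 190.0, 30.2, 36.1], 0.7)]
scene [[454.68396479   0.         257.40046205]
 [  0.         454.68396479 197.38686383]
 [  0.           0.           1.        ]] [-0.17725476  0.          0.          0.          0.        ] [-0.01149731 -0.52655353  0.96225378] [-2.27839841  0.96303525 -0.35894933]
tray [([327.6, 281.4, 62.7, 58.2], 0.58)]
cover [([179.7, 117.8, 44.5, 35.7], 0.58)]
short_cover [([210.1, 163.5, 42.6, 34.2], 0.69)]
cover_grip [([177.6, 115.0, 47.8, 39.9], 0.78)]
```

View pics/top0.png

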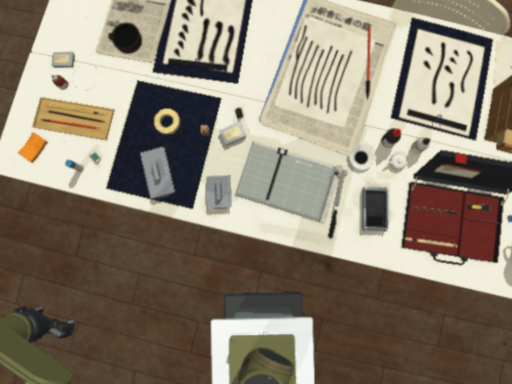

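View pics/scene0.png

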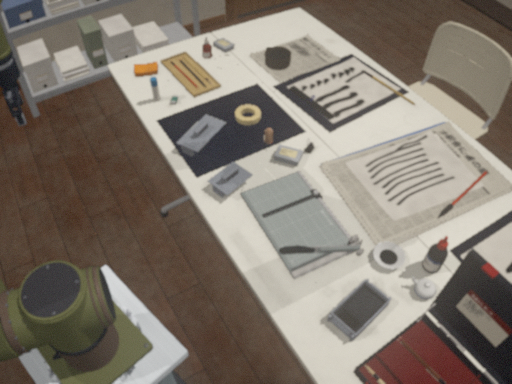

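Top view: long cover on the dark felt mat around (157,173), short cover at (218,194), tray with ink stone at (375,209). The scene view agrees: (202,133), (230,180), (360,307). Next I'll zoom in.

```bash
cat >> h.py <<'E'
def proj(d,P):
    R=cv2.Rodrigues(np.array(d['rotation']))[0] if np.ndim(d['rotation'])==1 else np.array(d['rotation'])
    rv=cv2.Rodrigues(R.T)[0]; return cv2.projectPoints(np.array(P,float).reshape(-1,1,3),rv,-R.T@d['eye'],d['K'],np.array(d['dist']))[0][:,0]
def ray(d,uv,z):
    R=cv2.Rodrigues(np.array(d['rotation']))[0]
    n=cv2.undistortPoints(np.array(uv,float).reshape(-1,1,2),d['K'],np.array(d['dist']))[:,0]
    v=np.c_[n,np.ones(len(n))]@R.T; return np.array(d['eye'])+v*((z-d['eye'][2])/v[:,2])[:,None]
def crop(im,x,y,w,h,s): 
    c=cv2.resize(im[y:y+h,x:x+w],None,fx=s,fy=s,interpolation=cv2.INTER_CUBIC)
    for i in range(0,w,10): cv2.putText(c,str(x+i),(i*s,9),0,.33,(255,0,0),1); cv2.line(c,(i*s,10),(i*s,16),(255,0,0),1)
    for i in range(10,h,10): cv2.putText(c,str(y+i),(0,i*s+4),0,.33,(255,0,0),1)
    return c[:,:,::-1]
E
python3 - <<'E'
from h import *
dt=cams.read_camera('top');ds=cams.read_camera('scene')
print(proj(dt,[[0,0,0],[.6,0,0],[.6,.3,0]]))
a=np.hstack([crop(dt['image'],130,140,50,60,8)[:,:],crop(dt['image'],350,180,50,60,8)])
cv2.imwrite('pics/t1.png',a)
b=np.hstack([crop(ds['image'],170,105,60,55,6),crop(ds['image'],325,272,70,55,6)])
cv2.imwrite('pics/s1.png',b)
for n,uv,z in(('cover',[157,173],.032),('short',[219,194],.03),('tray',[375,209],.03)): print(n,ray(dt,uv,z))
for n,uv,z in(('cover',[202,134],.032),('short',[231,180],.03),('tray',[359,308],.03)): print(n,ray(ds,uv,z))
E
```

```text
[[263.31496196 367.4395994 ]
 [258.51069702 177.98374626]
 [167.54381138 180.58259574]]
cover [[0.62020947 0.32696985 0.032     ]]
short [[0.54644438 0.12686024 0.03      ]]
tray [[ 0.48464173 -0.36785103  0.03      ]]
cover [[0.62070036 0.31457144 0.032     ]]
short [[0.55217295 0.11462019 0.03      ]]
tray [[ 0.48292722 -0.37504621  0.03      ]]
```

View pics/t1.png

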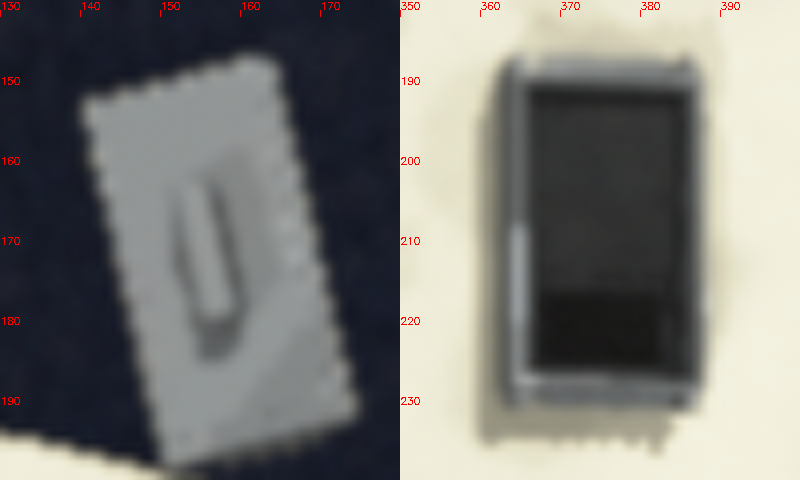

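View pics/s1.png

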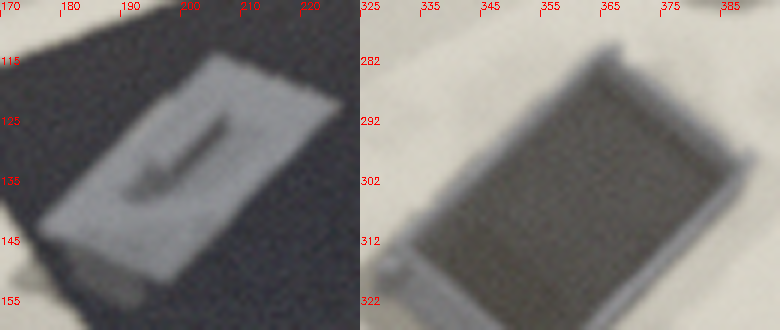

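```bash
cat >> h.py <<'E'
from scipy.optimize import minimize
from scipy.ndimage import map_coordinates
def rect(p,L,W,z,n=60):
    # p=x,y,yaw of the LONG axis from world x
    t=np.linspace(-.92,.92,n); o=np.ones(n)
    q=np.r_[np.c_[L/2*t,W/2*o],np.c_[L/2*t,-W/2*o],np.c_[L/2*o,W/2*t],np.c_[-L/2*o,W/2*t]]
    nn=np.r_[np.tile([0,1],(n,1)),np.tile([0,-1],(n,1)),np.tile([1,0],(n,1)),np.tile([-1,0],(n,1))]
    c,s=np.cos(p[2]),np.sin(p[2]); R=np.array([[c,-s],[s,c]])
    f=lambda a:np.c_[a@R.T+p[:2],np.full(len(a),z)]
    return f(q),f(q-.002*nn),f(q+.002*nn)
def fit(ds,p0,L,W,z,sides=(0,1,2,3)):
    gs=[cv2.GaussianBlur(cv2.cvtColor(d['image'],cv2.COLOR_RGB2GRAY).astype(float),(0,0),.8) for d in ds]
    def cost(p):
        v=0
        _,a,b=rect(p,L,W,z)
        for d,g in zip(ds,gs):
            A,B=[map_coordinates(g,proj(d,k)[:,::-1].T,order=1) for k in(a,b)]
            D=np.abs((A-B).reshape(4,-1).mean(1)); v-=D[list(sides)].sum()
        return v
    best=None
    for dx in(-.006,0,.006):
      for dy in(-.006,0,.006):
        for da in (-.05,0,.05):
          q=np.array(p0)+[dx,dy,da]
          r=minimize(cost,q,method='Nelder-Mead',options=dict(initial_simplex=np.vstack([q]+[q+e for e in np.diag([.004,.004,.03])])))
          if best is None or r.fun<best.fun: best=r
    return best.x,best.fun
E
python3 - <<'E'
from h import *
dt=cams.read_camera('top');ds=cams.read_camera('scene')
vis={}
for n,p,L,W,z in(('cover',(.62,.322,.2),.154,.078,.032),('short',(.548,.122,.03),.104,.078,.030),('tray',(.484,-.371,0),.127,.078,.03)):
    for m,dd in(('top',[dt]),('scene',[ds]),('both',[dt,ds])):
        x,f=fit(dd,p,L,W,z); print(n,m,np.round(x,4),round(f,1)); vis[n,m]=(x,L,W,z)
out=[]
for m,d in(('top',dt),('scene',ds)):
    im=cv2.resize(d['image'],None,fx=4,fy=4,interpolation=cv2.INTER_CUBIC)
    for n in('cover','tray'):
        for k,c in((m,(255,0,0)),('both',(0,255,0))):
            x,L,W,z=vis[n,k]
            cor=np.array([[1,1],[1,-1],[-1,-1],[-1,1]])*[L/2,W/2]; R=np.array([[np.cos(x[2]),-np.sin(x[2])],[np.sin(x[2]),np.cos(x[2])]])
            q=proj(d,np.c_[cor@R.T+x[:2],np.full(4,z)])
            cv2.polylines(im,[np.round((q+.5)*4).astype(int)],True,c,1)
        u,v=proj(d,[[*vis[n,m][0][:2],.03]])[0]; u,v=int(u*4),int(v*4)
        out.append(im[max(v-140,0):v+140,u-190:u+190])
cv2.imwrite('pics/f1.png',np.vstack([np.hstack(out[:2]),np.hstack(out[2:])])[:,:,::-1])
E
```

```text
cover top [0.6244 0.3277 0.2404] -156.1
cover scene [0.6262 0.3239 0.2319] -87.5
cover both [0.6248 0.3267 0.2389] -234.3
short top [ 0.5358  0.1316 -0.0076] -89.0
short scene [ 0.5523  0.1367 -0.2413] -64.3
short both [ 0.5574  0.1315 -0.0261] -130.3
tray top [ 0.4931 -0.3638 -0.0577] -126.7
tray scene [ 0.4937 -0.3777 -0.0438] -110.6
tray both [ 0.4928 -0.377  -0.0415] -208.7
```

View pics/f1.png

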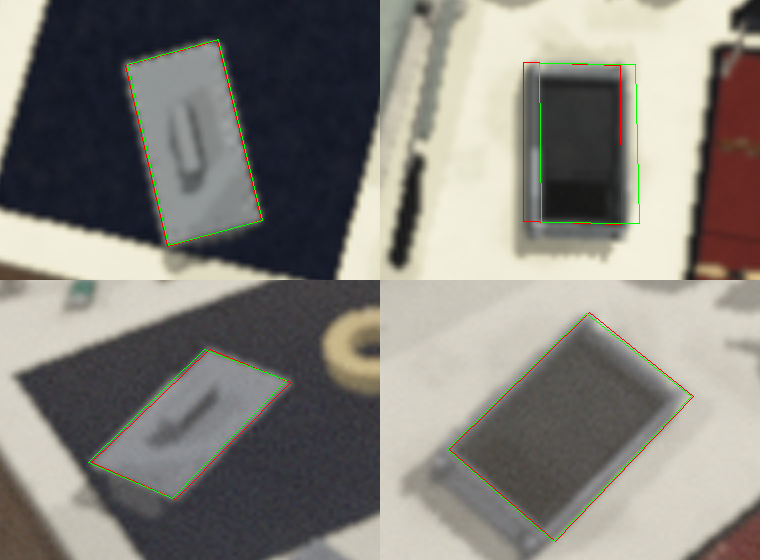

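```bash
cat >> h.py <<'E'
def trayhull(p,d,s):
    P=[[i*.0635,j*.039,z] for i in(-1,1) for j in(-1,1) for z in(0,.03)]+[[i*.071,j*.025,z] for i in(-1,1) for j in(-1,1) for z in(.017,.02)]
    P=np.array(P); c,sn=np.cos(p[2]),np.sin(p[2]); P[:,:2]=P[:,:2]@np.array([[c,-sn],[sn,c]]).T+p[:2]
    return cv2.convexHull(((proj(d,P)+.5)*s).astype(np.float32))
E
python3 - <<'E'
from h import *
D={m:cams.read_camera(m) for m in('top','scene')}
S=16; box={'top':(345,175,55,70),'scene':(310,262,100,90)}; M={}; vis=[]
for m,d in D.items():
    x,y,w,h=box[m]; im=d['image'].astype(float)[y:y+h,x:x+w]
    q=(im[...,0]-im[...,2])/im.mean(2)
    q=cv2.resize(q,None,fx=4,fy=4,interpolation=cv2.INTER_LINEAR)
    bg=np.median(q[:20]); g=np.percentile(q,5); 
    M[m]=(q<(bg+np.median(q[h*2-20:h*2+20,w*2-20:w*2+20]))/2)
    print(m,bg,g,M[m].sum()); n,l,st,_=cv2.connectedComponentsWithStats(M[m].astype(np.uint8)); M[m]=l==l[h*2,w*2] if l[h*2,w*2] else l==1+np.argmax(st[1:,4])
def mask(p,m):
    x,y,w,h=box[m]; o=np.zeros((h*4,w*4),np.uint8)
    k=trayhull(p,D[m],4)-np.array([x,y],np.float32)*4
    cv2.fillConvexPoly(o,np.round((k-.5)*256).astype(np.int32),255,cv2.LINE_AA,8); return o/255.
def iou(p,ms): return -sum(np.minimum(mask(p,m),M[m]).sum()/np.maximum(mask(p,m),M[m]).sum() for m in ms)
R={}
for ms in(['top'],['scene'],['top','scene']):
    q=np.array([.484,-.371,-.02])
    r=minimize(iou,q,args=(ms,),method='Nelder-Mead',options=dict(initial_simplex=np.vstack([q]+[q+e for e in np.diag([.006,.006,.05])])))
    print(ms,np.round(r.x,4),r.fun); R[tuple(ms)]=r.x
for m,d in D.items():
    x,y,w,h=box[m]; im=cv2.resize(d['image'][y:y+h,x:x+w],(w*4,h*4),interpolation=cv2.INTER_CUBIC)
    a=im.copy()
    for p,c in((R[(m,)],(255,0,0)),(R[('top','scene')],(0,255,0))): cv2.polylines(a,[np.round(trayhull(p,d,4)-np.array([x,y])*4).astype(int)],True,c,1)
    b=cv2.cvtColor((M[m]*255).astype(np.uint8),cv2.COLOR_GRAY2RGB)
    vis.append(cv2.resize(np.hstack([a,b]),None,fx=.95,fy=.95) if 0 else np.pad(np.hstack([a,b])[:280],((0,max(0,280-len(a))),(0,800-2*w*4),(0,0))))
cv2.imwrite('pics/f2.png',np.vstack(vis)[:,:,::-1])
E
```

```text
top 0.11074124413710912 -0.018372316599245046 16491
scene 0.07810843192754154 0.01704497899787728 34747
['top'] [ 0.4866 -0.3701 -0.0606] -0.8808160766623832
['scene'] [ 0.489  -0.3729 -0.0552] -0.6142908250420638
['top', 'scene'] [ 0.4881 -0.3728 -0.0569] -1.491924156736931
```

View pics/f2.png

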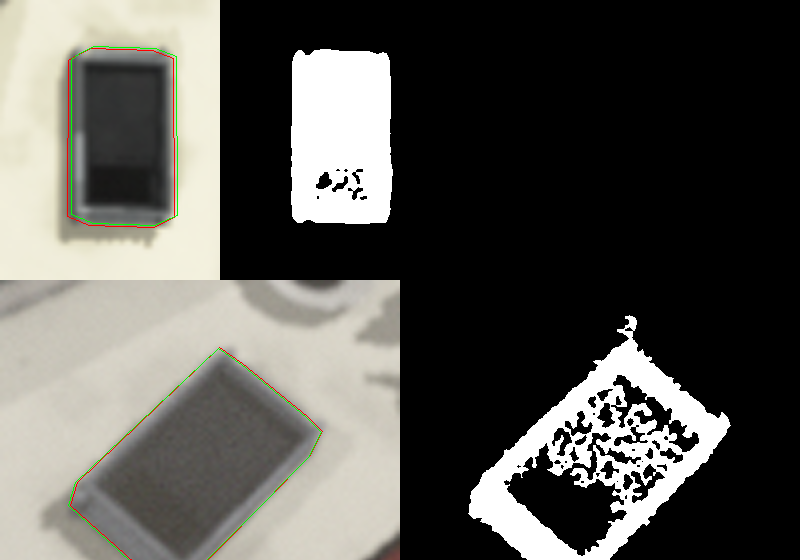

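```bash
cat >> h.py <<'E'
from scipy.spatial.transform import Rotation as Ro
def goto(x,y,z,ang):
    "ang: world angle of tool y axis (tool pointing down)"
    s=status.sense(); R0=Ro.from_rotvec(s['tool_rot']); ty=np.array([np.cos(ang),np.sin(ang),0]); tz=np.array([0,0,-1.])
    R1=Ro.from_matrix(np.c_[np.cross(ty,tz),ty,tz])
    tr=R0.inv().apply(np.array([x,y,z])-s['eef_pos'])*1000; tw=(R0.inv()*R1).as_rotvec()
    print('t',round(float(s['clock']),2),'pos',np.round(s['eef_pos'],4),'q',np.round(s['qpos'],2),'F',np.round(s['contact_force'],1),'\nTRANS',np.round(tr,1),'TWIST',np.round(tw,4))
E
python3 -c "
from h import *
goto(.6248,.327,.13,.239+np.pi/2)"
```

```text
t 0.8 pos [0.1982 0.5398 0.2314] q [ 1.15  0.31  1.51  0.    1.33 -0.07] F [ 0.7  0.9 -0.4] 
TRANS [-473.8  -52.8  101.3] TWIST [ 1.000e-04  0.000e+00 -5.908e-01]
```

Request:
jog_arm --series '[{"translation": [-474, -53, 60], "twist": [0, 0, -0.591], "claw": -1}, {"translation": [-474, -53, 60], "twist": [0, 0, -0.591], "claw": -1}, {"translation": [-474, -53, 60], "twist": [0, 0, -0.591], "claw": -1}, {"translation": [-474, -53, 60], "twist": [0, 0, -0.591], "claw": -1}, {"translation": [-474, -53, 60], "twist": [0, 0, -0.591], "claw": -1}, {"translation": [-474, -53, 60], "twist": [0, 0, -0.591], "claw": -1}, {"translation": [-474, -53, 101], "twist": [0, 0, -0.591], "claw": -1}, {"translation": [-474, -53, 101], "twist": [0, 0, -0.591], "claw": -1}]' --force 80

```text
clock: 1.8
eef_pos: [0.6229, 0.3278, 0.1321]
tool_rot: [-0.374, 3.118, 0.001]
contact_force: [0.1, 1.0, -1.0]
finger_gap: 0.0856
```

```bash
python3 -c "
from h import *
goto(.6248,.327,.036,.239+np.pi/2)
ds=cams.read_camera('scene');dt=cams.read_camera('top')
cv2.imwrite('pics/g1.png',np.hstack([crop(ds['image'],150,80,100,90,4),crop(dt['image'],115,120,90,90,4)]))"
```

```text
t 1.8 pos [0.6229 0.3278 0.1321] q [ 0.42  0.56  1.34  0.    1.24 -1.39] F [ 0.1  1.  -1. ] 
TRANS [-1.5 -1.3 96.1] TWIST [ 0.0005  0.0013 -0.0001]
```

View pics/g1.png

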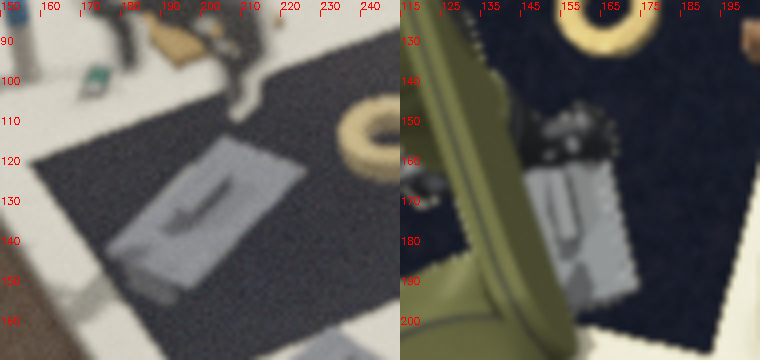

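```bash
python3 -c "
from h import *
s=status.sense();R=Ro.from_rotvec(s['tool_rot'])
P=[s['eef_pos']+R.apply([x,y,-.013]) for y in(-.057,-.0425,.0425,.057) for x in (-.011,.011)]
for c in('scene','top'): print(proj(cams.read_camera(c),P).round(1).tolist())"
```

```text
[[216.1, 107.8], [211.8, 112.0], [212.0, 106.2], [207.6, 110.4], [188.3, 97.3], [183.8, 101.2], [184.4, 95.8], [179.9, 99.7]]
[[166.0, 156.2], [167.6, 163.2], [161.3, 157.5], [162.9, 164.5], [133.9, 164.9], [135.5, 171.9], [129.3, 166.1], [130.8, 173.1]]
```

Request:
jog_arm --series '[{"translation": [0, 0, 50], "twist": [0, 0, 0], "claw": -1}, {"translation": [0, 0, 80], "twist": [0, 0, 0], "claw": -1}, {"translation": [0, 0, 93], "twist": [0, 0, 0], "claw": -1}, {"translation": [0, 0, 93], "twist": [0, 0, 0], "claw": -1}]'

```text
clock: 2.5
eef_pos: [0.6199, 0.3296, 0.0397]
tool_rot: [0.377, -3.118, 0.0]
contact_force: [0.7, -0.4, 0.3]
finger_gap: 0.0857
```

```bash
python3 -c "
from h import *
goto(.6248,.327,.037,.239+np.pi/2)"
```

```text
t 2.5 pos [0.6199 0.3296 0.0397] q [ 0.43  0.65  1.43  0.    1.07 -1.38] F [ 0.7 -0.4  0.3] 
TRANS [-4.1 -3.6  2.6] TWIST [ 0.0001 -0.0006  0.0015]
```

Request:
jog_arm --series '[{"translation": [-4, -3.5, 2], "twist": [0, 0, 0], "claw": -1}, {"translation": [-4, -3.5, 2], "twist": [0, 0, 0], "claw": -1}]'

```text
clock: 2.75
eef_pos: [0.6271, 0.3266, 0.0391]
tool_rot: [-0.374, 3.116, 0.001]
contact_force: [0.3, 1.2, 1.3]
finger_gap: 0.0853
```

```bash
python3 -c "
from h import *
goto(.6248,.327,.037,.239+np.pi/2)
for i in range(3): cams.read_camera('top'); print(status.sense()['eef_pos'].round(4),status.sense()['joint_vel'].round(3))"
```

```text
t 2.75 pos [0.6271 0.3266 0.0391] q [ 0.42  0.65  1.42 -0.    1.07 -1.39] F [0.3 1.2 1.3] 
TRANS [2.1 0.9 2.1] TWIST [0.0004 0.0032 0.    ]
[0.6267 0.3265 0.0388] [0.    0.005 0.009 0.001 0.001 0.001]
[0.6264 0.3264 0.0386] [ 0.001  0.003  0.007 -0.001 -0.001  0.001]
[0.6261 0.3263 0.0383] [-0.001  0.004  0.007 -0.    -0.001 -0.   ]
```

Request:
jog_arm --series '[{"translation": [1, 0, 1], "twist": [0, 0, 0], "claw": 1}, {"translation": [1, 0, 1], "twist": [0, 0, 0], "claw": 1}, {"translation": [1, 0, 1], "twist": [0, 0, 0], "claw": 1}, {"translation": [1, 0, 1], "twist": [0, 0, 0], "claw": 1}, {"translation": [1, 0, 1], "twist": [0, 0, 0], "claw": 1}, {"translation": [1, 0, 1], "twist": [0, 0, 0], "claw": 1}]' --force 80

```text
clock: 3.65
eef_pos: [0.6248, 0.326, 0.0366]
tool_rot: [-0.375, 3.119, 0.0]
contact_force: [0.1, -0.1, 2.1]
finger_gap: 0.0142
```

Request:
jog_arm --series '[{"translation": [0, 0, -20], "twist": [0, 0, 0], "claw": 1}, {"translation": [0, 0, -60], "twist": [0, 0, 0], "claw": 1}, {"translation": [0, 0, -120], "twist": [0, 0, 0], "claw": 1}, {"translation": [0, 0, -150], "twist": [0, 0, 0], "claw": 1}]'

```text
clock: 4.15
eef_pos: [0.6263, 0.3268, 0.1918]
tool_rot: [-0.374, 3.113, 0.003]
contact_force: [-0.9, 0.8, -0.9]
finger_gap: 0.0144
```

```bash
python3 -c "
from h import *
goto(.4875,-.371,.2,-.058+np.pi/2)
ds=cams.read_camera('scene');print(status.sense()['finger_gap'])
cv2.imwrite('pics/g2.png',crop(ds['image'],140,50,110,110,5))"
```

```text
t 4.15 pos [0.6263 0.3268 0.1918] q [ 0.42  0.51  1.26  0.    1.36 -1.39] F [-0.9  0.8 -0.9] 
TRANS [ 300.2 -645.   -11. ] TWIST [0.0022 0.0063 0.2973]
0.014218422263757363
```

View pics/g2.png

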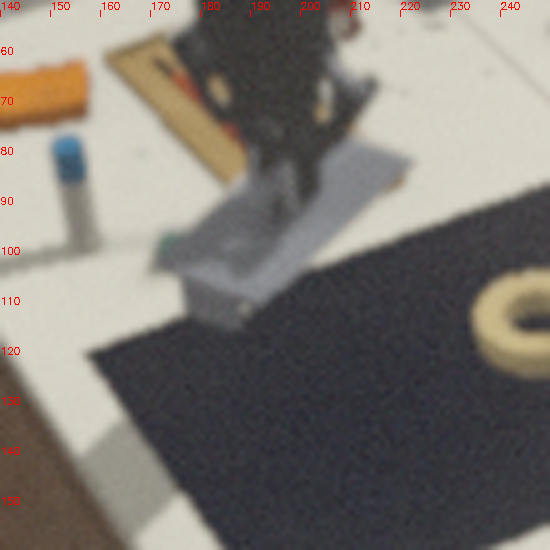

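Cover held level. I'll compare its corners (right (222.4,82), bottom (189.6,112.4), left (172,102.4)) with where they'd be if centred.

```bash
python3 -c "
from h import *
s=status.sense();ds=cams.read_camera('scene');print(s['eef_pos'])
def c(p,z):
    a=p[2];b=np.array([[1,1],[1,-1],[-1,-1],[-1,1]])*[.077,.039];R=np.array([[np.cos(a),-np.sin(a)],[np.sin(a),np.cos(a)]]);return proj(ds,np.c_[b@R.T+p[:2],np.full(4,z)]).round(1).tolist()
z=s['eef_pos'][2]-.0046
print(c((*s['eef_pos'][:2],.239),z))
print(fit([ds],(*s['eef_pos'][:2],.239),.154,.078,z,(1,2,3)))
obs=np.array([[222.4,82],[189.6,112.4],[172,102.4]])-.5
f=lambda p:((np.array(c((p[0],p[1],p[2]),z))[1:]-obs)**2).sum()
print(minimize(f,[*s['eef_pos'][:2],.239],method='Nelder-Mead').x, ray(ds,obs,z).round(4))
"
```

```text
[0.62779428 0.32755446 0.1956213 ]
[[200.8, 71.5], [222.8, 79.1], [191.3, 107.9], [168.6, 99.1]]
(array([0.62892482, 0.32337141, 0.16873739]), np.float64(-35.946776644833015))
[0.61875695 0.31778799 0.24034734] [[0.7019 0.3008 0.191 ]
 [0.547  0.2626 0.191 ]
 [0.5415 0.3316 0.191 ]]
```

```bash
python3 -c "
from h import *
goto(.4875,-.371,.2,-.058+np.pi/2)"
```

```text
t 4.25 pos [0.6275 0.3274 0.1931] q [ 0.42  0.51  1.26  0.    1.36 -1.39] F [ 0.3  0.3 -0.8] 
TRANS [ 301.4 -645.3  -11.5] TWIST [0.0037 0.0104 0.2973]
```

Request:
jog_arm --series '[{"translation": [25, -54, -8], "twist": [0, 0, 0.03], "claw": 1}, {"translation": [45, -97, -10], "twist": [0, 0, 0.05], "claw": 1}, {"translation": [70, -150, -10], "twist": [0, 0, 0.07], "claw": 1}, {"translation": [95, -203, -10], "twist": [0, 0, 0.1], "claw": 1}, {"translation": [120, -257, -10], "twist": [0, 0, 0.12], "claw": 1}, {"translation": [145, -310, -10], "twist": [0, 0, 0.15], "claw": 1}, {"translation": [170, -364, -10], "twist": [0, 0, 0.17], "claw": 1}, {"translation": [190, -407, -10], "twist": [0, 0, 0.19], "claw": 1}]'

```text
clock: 5.25
eef_pos: [0.5348, -0.1163, 0.1956]
tool_rot: [0.075, -3.139, -0.001]
contact_force: [0.8, -0.8, -0.9]
finger_gap: 0.0142
```

```bash
python3 -c "
from h import *
goto(.4875,-.371,.17,-.058+np.pi/2)"
```

```text
t 5.25 pos [ 0.5348 -0.1163  0.1956] q [-0.29  0.3   1.61 -0.    1.23 -1.91] F [ 0.8 -0.8 -0.9] 
TRANS [  59.3 -252.1   25.6] TWIST [ 0.0003 -0.0018  0.1056]
```

Request:
jog_arm --series '[{"translation": [12, -50, 5], "twist": [0, 0, 0.03], "claw": 1}, {"translation": [24, -102, 10], "twist": [0, 0, 0.05], "claw": 1}, {"translation": [37, -157, 15], "twist": [0, 0, 0.08], "claw": 1}, {"translation": [49, -210, 20], "twist": [0, 0, 0.106], "claw": 1}, {"translation": [57, -243, 25], "twist": [0, 0, 0.106], "claw": 1}, {"translation": [58, -249, 25], "twist": [0, 0, 0.106], "claw": 1}, {"translation": [58, -249, 25], "twist": [0, 0, 0.106], "claw": 1}]'

```text
clock: 6.12
eef_pos: [0.4901, -0.3655, 0.1705]
tool_rot: [-0.091, -3.139, -0.003]
contact_force: [-0.3, 0.1, -1.7]
finger_gap: 0.0135
```

```bash
python3 -c "
from h import *
goto(.4875,-.371,.12,-.058+np.pi/2)
D={m:cams.read_camera(m) for m in('top','scene')}
s=status.sense()
a=-.058+0;z=s['eef_pos'][2]-.0046
b=np.array([[1,1],[1,-1],[-1,-1],[-1,1]])*[.077,.039];R=np.array([[np.cos(a),-np.sin(a)],[np.sin(a),np.cos(a)]])
ims=[]
for m,(x,y,w,h) in(('top',(335,165,80,100)),('scene',(300,220,115,125))):
    d=D[m];im=crop(d['image'],x,y,w,h,4)[:,:,::-1].copy()
    for zz,c in((z,(255,0,0)),):
        q=proj(d,np.c_[b@R.T+s['eef_pos'][:2],np.full(4,zz)])
        cv2.polylines(im,[np.round((q+.5-[x,y])*4).astype(int)],True,c,1)
    cv2.polylines(im,[np.round(trayhull((.4875,-.371,-.058),d,4)-np.array([x,y])*4).astype(int)],True,(0,255,0),1)
    ims.append(np.pad(im,((0,500-len(im)),(0,0),(0,0))))
cv2.imwrite('pics/h1.png',np.hstack(ims)[:,:,::-1])"
```

```text
t 6.12 pos [ 0.4901 -0.3655  0.1705] q [-0.71  0.41  1.51  0.    1.23 -2.22] F [-0.3  0.1 -1.7] 
TRANS [ 2.2 -5.7 50.5] TWIST [ 0.0017 -0.0016  0.0002]
```

View pics/h1.png

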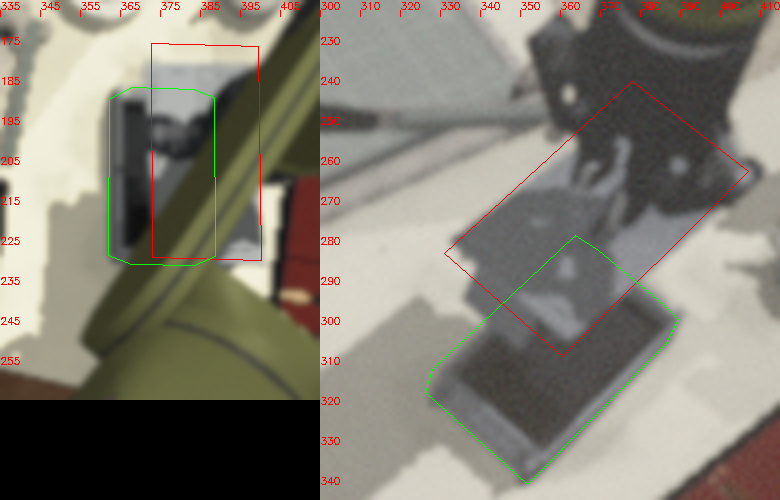

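```bash
python3 -c "
from h import *
D={m:cams.read_camera(m) for m in('top','scene')}
np.savez('snap.npz',top=D['top']['image'],scene=D['scene']['image'],pos=status.sense()['eef_pos'])
a=crop(D['scene']['image'],320,235,85,98,6);b=crop(D['top']['image'],358,165,46,98,6)
cl=cv2.createCLAHE(2,(4,4))
im=cv2.cvtColor(np.hstack([a,b]),cv2.COLOR_BGR2LAB);im[...,0]=cl.apply(im[...,0]);cv2.imwrite('pics/h2.png',cv2.cvtColor(im,cv2.COLOR_LAB2BGR))
print(status.sense()['eef_pos'])"
```

```text
[ 0.4907862  -0.36482777  0.17134872]
```

View pics/h2.png

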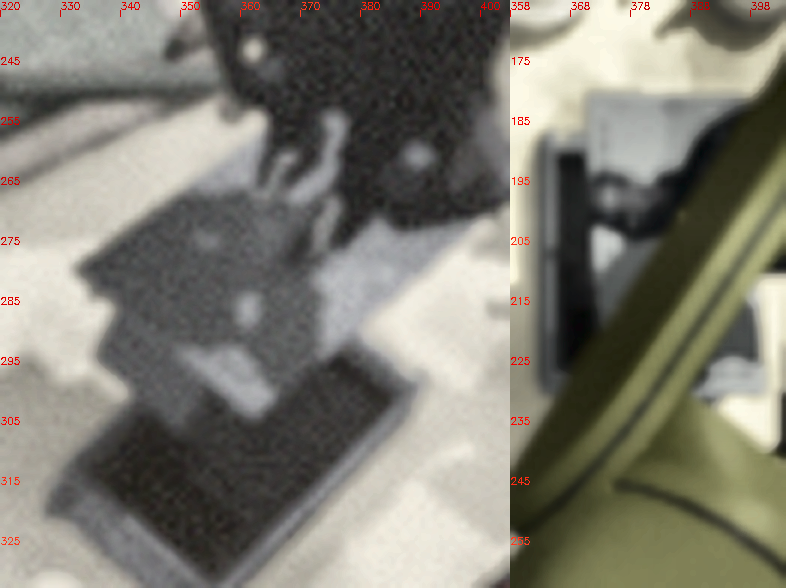

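```bash
cat >> h.py <<'E'
def platecor(tcp,yaw,off,dz,pitch,roll=0):
    "corners [far-left,far-right,near-right,near-left] of plate top; off along the bar, pitch>0: near end up; rotation about the grip point"
    g=np.array([0,0,.0187]); loc=np.array([[1,1],[1,-1],[-1,-1],[-1,1]])*[.077,.039]
    P=np.c_[loc+[off,0],np.full(4,-.0046+dz)]-g
    P=Ro.from_euler('xyz',[roll,pitch,0]).apply(P)+g
    return Ro.from_euler('z',yaw).apply(P)+tcp
E
python3 -c "
from h import *
from scipy.optimize import least_squares
D={m:cams.read_camera(m) for m in('top','scene')};t=np.load('snap.npz')['pos']
def res(p,full=False):
    C=platecor(t,-.058,p[0],p[1],p[2])
    a=proj(D['scene'],C)-[[0,0],[0,0],[363.7,303.7],[332.5,279.2]];b=proj(D['top'],C)-[[370.5,180],[0,0],[400,230],[0,0]]
    r=np.r_[a[2],a[3],b[0],b[2]]
    return r
for p0 in ([0,0,0],[0,0,.4],[0,0,-.4]):
    r=least_squares(res,p0,x_scale=[.01,.01,.1]);print(r.x,r.cost,r.fun.round(1))
print(res([0,0,0]).round(1))
"
```

```text
[ 0.00807296 -0.00889128  0.3280819 ] 4.323056443093847 [-1.6  0.5 -0.5 -0.7 -1.1 -0.5  1.4 -1.3]
[ 0.00807296 -0.00889128  0.32808201] 4.32305644309182 [-1.6  0.5 -0.5 -0.7 -1.1 -0.5  1.4 -1.3]
[ 0.00807296 -0.00889129  0.32808203] 4.3230564430923515 [-1.6  0.5 -0.5 -0.7 -1.1 -0.5  1.4 -1.3]
[-3.5  4.5 -2.   3.5  1.8 -4.9 -0.2 -0.5]
```

The cover has pitched about 19° in the jaws (far end low, and the fit puts its centre about 8 mm off the grip). I'll carry it back to the clear mat, set it down, re-measure, and regrasp it centred.

```bash
python3 -c "
from h import *
goto(.62,.327,.19,.239+np.pi/2)"
```

```text
t 6.42 pos [ 0.491  -0.3651  0.1715] q [-0.71  0.41  1.51  0.    1.23 -2.22] F [ 0.2  0.8 -0. ] 
TRANS [-90.2 698.2 -18.3] TWIST [ 2.000e-04 -0.000e+00 -2.948e-01]
```

Request:
jog_arm --series '[{"translation": [-3, 25, -10], "twist": [0, 0, -0.01], "claw": 1}, {"translation": [-9, 70, -18], "twist": [0, 0, -0.03], "claw": 1}, {"translation": [-16, 125, -20], "twist": [0, 0, -0.06], "claw": 1}, {"translation": [-23, 180, -20], "twist": [0, 0, -0.08], "claw": 1}, {"translation": [-30, 235, -20], "twist": [0, 0, -0.1], "claw": 1}, {"translation": [-38, 290, -20], "twist": [0, 0, -0.13], "claw": 1}, {"translation": [-45, 345, -20], "twist": [0, 0, -0.15], "claw": 1}, {"translation": [-52, 400, -20], "twist": [0, 0, -0.17], "claw": 1}]' --force 120

```text
clock: 7.42
eef_pos: [0.565, 0.0337, 0.1924]
tool_rot: [-0.181, 3.135, 0.001]
contact_force: [0.1, -0.1, -0.7]
finger_gap: 0.0134
```

```bash
python3 -c "
from h import *
goto(.62,.327,.12,.239+np.pi/2)"
```

```text
t 7.42 pos [0.565  0.0337 0.1924] q [-0.02  0.33  1.58  0.    1.23 -1.7 ] F [ 0.1 -0.1 -0.7] 
TRANS [-88.2 285.   72.6] TWIST [ 0.0003  0.0012 -0.1239]
```

Request:
jog_arm --series '[{"translation": [-15, 50, 0], "twist": [0, 0, -0.02], "claw": 1}, {"translation": [-32, 103, 0], "twist": [0, 0, -0.05], "claw": 1}, {"translation": [-48, 156, 0], "twist": [0, 0, -0.07], "claw": 1}, {"translation": [-64, 208, 10], "twist": [0, 0, -0.1], "claw": 1}, {"translation": [-80, 260, 40], "twist": [0, 0, -0.124], "claw": 1}, {"translation": [-88, 283, 70], "twist": [0, 0, -0.124], "claw": 1}, {"translation": [-88, 283, 72], "twist": [0, 0, -0.124], "claw": 1}, {"translation": [-88, 283, 72], "twist": [0, 0, -0.124], "claw": 1}]'

```text
clock: 8.43
eef_pos: [0.6201, 0.3218, 0.12]
tool_rot: [0.373, -3.119, 0.001]
contact_force: [0.7, 0.3, -1.2]
finger_gap: 0.0128
```

Request:
jog_arm --series '[{"translation": [0, 0, 20], "twist": [0, 0, 0], "claw": 1}, {"translation": [0, 0, 40], "twist": [0, 0, 0], "claw": 1}, {"translation": [0, 0, 55], "twist": [0, 0, 0], "claw": 1}, {"translation": [0, 0, 60], "twist": [0, 0, 0], "claw": 1}]'

```text
clock: 8.93
eef_pos: [0.6208, 0.3207, 0.0595]
tool_rot: [0.37, -3.12, 0.0]
contact_force: [0.5, 0.1, -1.0]
finger_gap: 0.0133
```

Request:
jog_arm --series '[{"translation": [0, 0, 5], "twist": [0, 0, 0], "claw": 1}, {"translation": [0, 0, 9], "twist": [0, 0, 0], "claw": 1}]'

```text
clock: 9.18
eef_pos: [0.6202, 0.3215, 0.053]
tool_rot: [0.371, -3.119, -0.001]
contact_force: [-10.3, -3.6, 23.6]
finger_gap: 0.0132
```

Request:
jog_arm --series '[{"translation": [0, 0, -12], "twist": [0, 0, 0], "claw": 1}, {"translation": [0, 0, -15], "twist": [0, -0.12, 0], "claw": 1}, {"translation": [0, 0, -15], "twist": [0, -0.25, 0], "claw": 1}, {"translation": [0, 0, -15], "twist": [0, -0.25, 0], "claw": 1}]'

```text
clock: 9.68
eef_pos: [0.6168, 0.3203, 0.0648]
tool_rot: [-0.345, 2.878, 0.041]
contact_force: [-0.3, -0.8, -1.8]
finger_gap: 0.0131
```

```bash
cat >> h.py <<'E'
def fit6(D,tcp,p0):
    "fit plate pose (x,y,z of plate centre, yaw,pitch,roll) to image edges in scene: numeric"
    gs={m:cv2.GaussianBlur(cv2.cvtColor(d['image'],cv2.COLOR_RGB2GRAY).astype(float),(0,0),.8) for m,d in D.items()}
    t=np.linspace(-.95,.95,60);o=np.ones(60)
    q=np.r_[np.c_[.077*t,.039*o],np.c_[.077*t,-.039*o],np.c_[.077*o,.039*t],np.c_[-.077*o,.039*t]]
    n=np.repeat([[0,1],[0,-1],[1,0],[-1,0]],60,0)
    def cost(p):
        R=Ro.from_euler('zyx',[p[3],p[4],0]); v=0
        for m,g in gs.items():
            A,B=[map_coordinates(g,proj(D[m],R.apply(np.c_[q+k*n,0*q[:,0]])+p[:3])[:,::-1].T,order=1) for k in(-.003,.003)]
            v-=np.abs((A-B).reshape(4,-1)).mean()
        return v
    best=None
    for da in(-.3,-.15,0,.15,.3):
        s=np.array(p0)+[0,0,0,0,da]
        r=minimize(cost,s,method='Nelder-Mead',options=dict(maxiter=600,initial_simplex=np.vstack([s]+[s+e for e in np.diag([.008,.008,.008,.05,.1])])))
        print(r.x.round(3),round(r.fun,2))
E
python3 -c "
from h import *
D={'scene':cams.read_camera('scene')}
s=status.sense();print(s['eef_pos'],s['tool_rot'],s['contact_force'])
t=s['eef_pos'];fit6(D,t,[t[0],t[1],t[2]-.01,.239,0])
cv2.imwrite('pics/k1.png',crop(D['scene']['image'],145,65,110,100,6))"
```

```text
[0.61955032 0.32128361 0.06567766] [-0.34362084  2.87524431  0.04213147] [ 0.47905199 -0.75579769 -0.85838352]
[0.572 0.258 0.122 0.281 0.035] -27.6
[0.569 0.255 0.125 0.282 0.036] -27.6
[0.569 0.255 0.126 0.282 0.036] -27.6
[0.572 0.259 0.122 0.277 0.033] -27.6
[0.569 0.255 0.126 0.283 0.036] -27.6
```

View pics/k1.png

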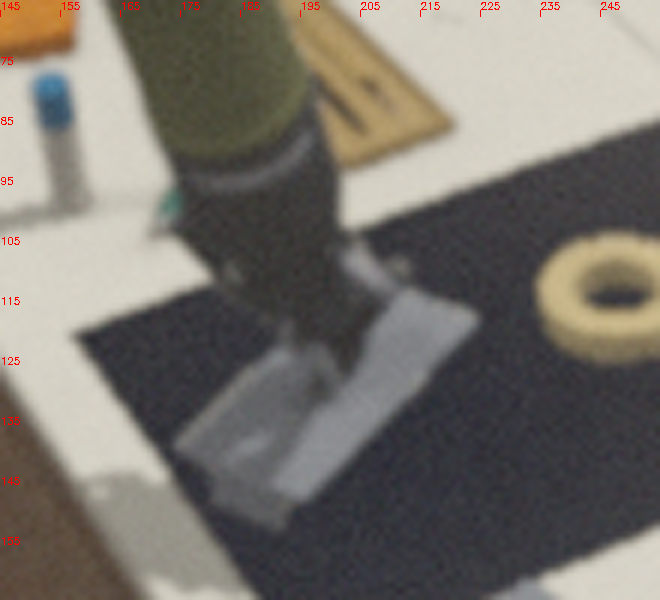

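```bash
python3 -c "
from h import *
from scipy.optimize import least_squares
d=cams.read_camera('scene')
obs=np.array([[224.8,118],[195.8,148.3],[174.2,138.8]])-.5
loc=np.array([[1,-1],[-1,-1],[-1,1]])*[.077,.039]
for yaw in(.2,.239,.28):
  f=lambda p:(proj(d,Ro.from_euler('zyx',[yaw,p[3],0]).apply(np.c_[loc,0*loc[:,0]])+p[:3])-obs).ravel()
  r=least_squares(f,[.62,.32,.05,0],x_scale=[.01,.01,.01,.1]);print(yaw,r.x.round(4),r.cost,r.fun.round(1))
print(status.sense()['eef_pos'])
"
```

```text
0.2 [ 0.6279  0.3317  0.0426 -0.0463] 0.5041098297857564 [ 0.3 -0.  -0.8 -0.   0.5  0.1]
0.239 [ 0.6152  0.3159  0.06   -0.0078] 0.04788294506282936 [ 0.1  0.  -0.1 -0.2  0.   0.2]
0.28 [0.6011 0.2985 0.0792 0.0309] 0.3995420434157573 [-0.2  0.   0.6 -0.3 -0.4  0.3]
[0.62169637 0.3220307  0.0663383 ]
```

Request:
jog_arm --series '[{"translation": [3, 0, 12], "twist": [0, 0, 0], "claw": 1}, {"translation": [5.4, 0, 21], "twist": [0, 0, 0], "claw": 1}, {"translation": [6.4, 0, 25], "twist": [0, 0, 0], "claw": 1}]'

```text
clock: 10.15
eef_pos: [0.6218, 0.3216, 0.0391]
tool_rot: [-0.342, 2.873, 0.043]
contact_force: [-6.1, -4.4, 22.1]
finger_gap: 0.0132
```

Request:
jog_arm --series '[{"translation": [-0.5, 0, -2], "twist": [0, 0, 0], "claw": -1}, {"translation": [-0.5, 0, -2], "twist": [0, 0, 0], "claw": -1}, {"translation": [-0.5, 0, -2], "twist": [0, 0, 0], "claw": -1}, {"translation": [-0.5, 0, -2], "twist": [0, 0, 0], "claw": -1}, {"translation": [-6, 0, -25], "twist": [0, 0, 0], "claw": -1}, {"translation": [-20, 0, -75], "twist": [0, 0.12, 0], "claw": -1}, {"translation": [-30, -30, -130], "twist": [0, 0.25, 0], "claw": -1}, {"translation": [-30, -30, -150], "twist": [0, 0.25, 0], "claw": -1}]'

```text
clock: 11.15
eef_pos: [0.6239, 0.2901, 0.196]
tool_rot: [-0.369, 3.115, 0.001]
contact_force: [-0.4, 0.9, -0.2]
finger_gap: 0.0855
```

```bash
python3 -c "
from h import *
goto(.62,.327,.1,.239+np.pi/2);print(status.sense()['finger_gap'])
dt=cams.read_camera('top');ds=cams.read_camera('scene')
for dd in([dt],[ds],[dt,ds]): print([np.round(v,4) for v in fit(dd,(.6215,.322,.239),.154,.078,.032)])
for c in('top','scene'): print([(np.round(r['extent'],1).tolist(),round(r['confidence'],2)) for r in cams.search_frame('cover',c)])
im=cv2.imread('pics/k1.png'); np.savez('snap2.npz',top=dt['image'],scene=ds['image'])
"
```

```text
t 11.15 pos [0.6239 0.2901 0.196 ] q [ 0.37  0.49  1.3  -0.    1.35 -1.43] F [-0.4  0.9 -0.2] 
TRANS [-4.3 36.8 96.1] TWIST [ 0.0003  0.0052 -0.0034]
0.08552025376620848
[array([0.6185, 0.3204, 0.2755]), np.float64(-69.7922)]
[array([0.6212, 0.319 , 0.2315]), np.float64(-90.4564)]
[array([0.6202, 0.3199, 0.247 ]), np.float64(-155.6619)]
[([152.6, 151.3, 24.2, 45.6], 0.92), ([207.4, 177.0, 28.0, 30.8], 0.56)]
[([179.8, 116.4, 45.8, 40.9], 0.95)]
```

```bash
python3 -c "
from h import *
goto(.6198,.3218,.1,.239+np.pi/2)"
```

```text
t 11.35 pos [0.6199 0.2904 0.1923] q [ 0.38  0.49  1.31  0.    1.34 -1.43] F [-0.   0.4  0. ] 
TRANS [-7.2 30.5 92.3] TWIST [ 0.0002  0.0006 -0.002 ]
```

Request:
jog_arm --series '[{"translation": [-5, 20, 20], "twist": [0, 0, -0.002], "claw": -1}, {"translation": [-7, 30.5, 60], "twist": [0, 0, -0.002], "claw": -1}, {"translation": [-7, 30.5, 92], "twist": [0, 0, -0.002], "claw": -1}, {"translation": [-7, 30.5, 120], "twist": [0, 0, -0.002], "claw": -1}, {"translation": [-7, 30.5, 145], "twist": [0, 0, -0.002], "claw": -1}, {"translation": [-7, 30.5, 154], "twist": [0, 0, -0.002], "claw": -1}, {"translation": [-7, 30.5, 156], "twist": [0, 0, -0.002], "claw": -1}, {"translation": [-7, 30.5, 156], "twist": [0, 0, -0.002], "claw": -1}]'

```text
clock: 12.35
eef_pos: [0.62, 0.3223, 0.0366]
tool_rot: [-0.375, 3.118, 0.0]
contact_force: [-0.0, -0.3, -0.5]
finger_gap: 0.0854
```

```bash
python3 -c "
from h import *
goto(.6198,.3218,.035,.239+np.pi/2)"
```

```text
t 12.35 pos [0.62   0.3223 0.0366] q [ 0.42  0.65  1.44  0.    1.05 -1.39] F [-0.  -0.3 -0.5] 
TRANS [ 0.3 -0.5  1.6] TWIST [0.0002 0.0007 0.0006]
```

Request:
jog_arm --series '[{"translation": [0, 0, 1], "twist": [0, 0, 0], "claw": 1}, {"translation": [0, 0, 1], "twist": [0, 0, 0], "claw": 1}, {"translation": [0, 0, 1], "twist": [0, 0, 0], "claw": 1}, {"translation": [0, 0, 1], "twist": [0, 0, 0], "claw": 1}, {"translation": [0, 0, 1], "twist": [0, 0, 0], "claw": 1}, {"translation": [0, 0, 1], "twist": [0, 0, 0], "claw": 1}]' --force 120

```text
clock: 13.1
eef_pos: [0.62, 0.3218, 0.036]
tool_rot: [-0.375, 3.119, 0.0]
contact_force: [-1.0, -1.9, 5.2]
finger_gap: 0.0135
```

Request:
jog_arm --series '[{"translation": [0, 0, -5], "twist": [0, 0, 0], "claw": 1}, {"translation": [0, 0, -15], "twist": [0, 0, 0], "claw": 1}, {"translation": [0, 0, -30], "twist": [0, 0, 0], "claw": 1}, {"translation": [0, 0, -50], "twist": [0, 0, 0], "claw": 1}, {"translation": [0, 0, -70], "twist": [0, 0, 0], "claw": 1}, {"translation": [0, 0, -90], "twist": [0, 0, 0], "claw": 1}, {"translation": [0, 0, -105], "twist": [0, 0, 0], "claw": 1}, {"translation": [0, 0, -110], "twist": [0, 0, 0], "claw": 1}]'

```text
clock: 14.1
eef_pos: [0.6204, 0.3221, 0.1472]
tool_rot: [-0.375, 3.117, 0.001]
contact_force: [0.2, 0.7, -1.4]
finger_gap: 0.0136
```

```bash
cat >> h.py <<'E'
def held(tcp,yaw,pz=(-.02,.03),L=.154):
    "scene-camera fit of along-bar offset, dz and pitch of the held cover, using right long side and near end"
    d=cams.read_camera('scene'); g=cv2.GaussianBlur(cv2.cvtColor(d['image'],cv2.COLOR_RGB2GRAY).astype(float),(0,0),.8)
    t=np.linspace(-.95,.95,80)
    def cost(p):
        v=0
        C=platecor(tcp,yaw,p[0],p[1],p[2])
        c=C.mean(0); out=[]
        for i,j in((1,2),(2,3)):
            e=C[i]*(1-t[:,None])/2+C[j]*(1+t[:,None])/2; n=(C[i]+C[j])/2-c; n/=np.linalg.norm(n)
            A,B=[map_coordinates(g,proj(d,e+k*n)[:,::-1].T,order=1) for k in(-.003,.003)]
            v-=abs((A-B).mean())
        return v
    rs=[]
    for o in(-.008,0,.008):
      for z in(-.006,0):
        for a in(-.2,0,.2):
            s=np.array([o,z,a]); r=minimize(cost,s,method='Nelder-Mead',options=dict(initial_simplex=np.vstack([s]+[s+e for e in np.diag([.004,.004,.06])])))
            rs.append((r.fun,*r.x.round(4)))
    rs.sort(); return rs[:4]
E
python3 -c "
from h import *
goto(.4875,-.371,.16,-.058+np.pi/2)
s=status.sense();print(held(s['eef_pos'],.239))"
```

```text
t 14.1 pos [0.6204 0.3221 0.1472] q [ 0.42  0.54  1.34 -0.    1.26 -1.39] F [ 0.2  0.7 -1.4] 
TRANS [ 293.4 -641.9  -13.9] TWIST [0.0009 0.0025 0.2973]
[(np.float64(-60.93951892413483), np.float64(0.0028), np.float64(-0.0062), np.float64(0.0171)), (np.float64(-60.9395161365356), np.float64(0.0028), np.float64(-0.0062), np.float64(0.0171)), (np.float64(-60.93950345664638), np.float64(0.0028), np.float64(-0.0062), np.float64(0.0171)), (np.float64(-60.939502244330534), np.float64(0.0028), np.float64(-0.0062), np.float64(0.017))]
```

Request:
jog_arm --series '[{"translation": [4, -9, -3], "twist": [0, 0, 0.004], "claw": 1}, {"translation": [12, -27, -8], "twist": [0, 0, 0.012], "claw": 1}, {"translation": [26, -57, -14], "twist": [0, 0, 0.025], "claw": 1}, {"translation": [43, -95, -17], "twist": [0, 0, 0.042], "claw": 1}, {"translation": [62, -135, -17], "twist": [0, 0, 0.06], "claw": 1}, {"translation": [81, -177, -17], "twist": [0, 0, 0.08], "claw": 1}, {"translation": [101, -220, -17], "twist": [0, 0, 0.1], "claw": 1}, {"translation": [120, -263, -17], "twist": [0, 0, 0.12], "claw": 1}]'

```text
clock: 15.15
eef_pos: [0.5638, 0.0352, 0.1622]
tool_rot: [0.185, -3.135, 0.001]
contact_force: [-0.6, -0.9, -1.3]
finger_gap: 0.0134
```

Request:
jog_arm --series '[{"translation": [13.6, -44, 0], "twist": [0, 0, 0.02], "claw": 1}, {"translation": [27, -88, 0], "twist": [0, 0, 0.04], "claw": 1}, {"translation": [41, -132, 0], "twist": [0, 0, 0.06], "claw": 1}, {"translation": [55, -176, 0], "twist": [0, 0, 0.08], "claw": 1}, {"translation": [68, -220, 0], "twist": [0, 0, 0.1], "claw": 1}, {"translation": [81, -262, 0], "twist": [0, 0, 0.12], "claw": 1}, {"translation": [92, -298, 0], "twist": [0, 0, 0.14], "claw": 1}, {"translation": [100, -325, 0], "twist": [0, 0, 0.16], "claw": 1}]'

```text
clock: 16.15
eef_pos: [0.5257, -0.2318, 0.1657]
tool_rot: [0.161, 3.079, 0.237]
contact_force: [19.3, 101.1, 28.4]
finger_gap: 0.0137
```

```bash
python3 -c "
from h import *
goto(.4875,-.371,.16,-.058+np.pi/2)"
```

```text
t 16.15 pos [ 0.5257 -0.2318  0.1657] q [-0.59  0.38  1.59  0.17  1.22 -2.12] F [ 19.3 101.1  28.4] 
TRANS [  23.3 -141.5  -17.4] TWIST [ 0.1546  0.0446 -0.0466]
```

Request:
jog_arm --series '[{"translation": [-14, 60, 0], "twist": [0, 0, 0], "claw": 1}, {"translation": [-28, 115, 0], "twist": [0, 0, 0], "claw": 1}]'

```text
clock: 16.4
eef_pos: [0.5368, -0.178, 0.1628]
tool_rot: [0.067, 3.141, 0.01]
contact_force: [0.3, -2.0, -0.1]
finger_gap: 0.0132
```

```bash
python3 -c "
from h import *
goto(.4875,-.371,.16,-.058+np.pi/2)
D={m:cams.read_camera(m) for m in('top','scene')}
cv2.imwrite('pics/c1.png',np.hstack([crop(D['scene']['image'],235,190,130,150,3),crop(D['top']['image'],275,130,130,150,3)]))
print(status.sense()['eef_pos'],status.sense()['contact_force'])
cv2.imwrite('pics/c1f.png',D['top']['image'][:,:,::-1])"
```

```text
t 16.4 pos [ 0.5368 -0.178   0.1628] q [-0.4   0.35  1.62  0.01  1.17 -1.93] F [ 0.3 -2.  -0.1] 
TRANS [  41.  -195.     1.6] TWIST [0.0061 0.0001 0.0152]
[ 0.53690974 -0.17753081  0.16241804] [ 0.18972121 -0.76136453 -1.31959012]
```

View pics/c1.png

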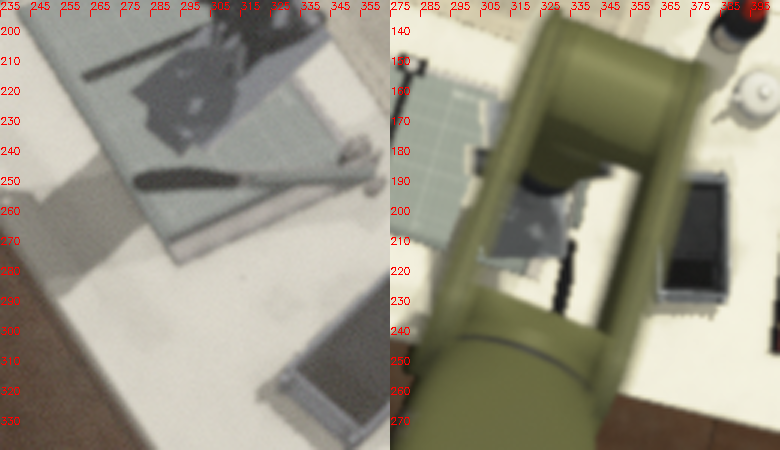

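The 100 N contact came from the paper cutter's raised blade lever, handle end at about scene (281,250) and top (332,235). I backed off and the force is gone. Now I'll triangulate the lever height and re-fit the held cover.

```bash
python3 -c "
from h import *
D={m:cams.read_camera(m) for m in('top','scene')}
def tri(a,b):
    L=[]
    for m,uv in(('top',a),('scene',b)):
        o=np.array(D[m]['eye']);v=ray(D[m],uv,0)[0]-o;L.append((o,v/np.linalg.norm(v)))
    (o1,v1),(o2,v2)=L;s=np.linalg.lstsq(np.c_[v1,-v2],o2-o1,rcond=None)[0];p,q=o1+s[0]*v1,o2+s[1]*v2;return ((p+q)/2).round(3),np.linalg.norm(p-q).round(3)
print('handle end',tri([332,235],[281,250]),'handle/blade joint',tri([335,208],[314,249]),'pivot',tri([341,169],[362,245]))
for m in D: print(m,'init diff', np.abs(D[m]['image'].astype(int)-cv2.imread(f'pics/{m}0.png')[:,:,::-1])[(slice(240,262),slice(270,330)) if m=='scene' else (slice(225,240),slice(325,340))].mean())
s=status.sense();a=Ro.from_rotvec(s['tool_rot']).as_matrix()[:,1];yaw=np.arctan2(a[1],a[0])-np.pi/2
print(s['eef_pos'],yaw,s['tool_rot'],s['finger_gap'])
for y in(yaw-.05,yaw,yaw+.05): print(y,held(s['eef_pos'],y)[:2])
"
```

```text
handle end (array([ 0.4  , -0.203,  0.178]), np.float64(0.003)) handle/blade joint (array([ 0.484, -0.227,  0.117]), np.float64(0.003)) pivot (array([ 0.622, -0.272,  0.03 ]), np.float64(0.015))
top init diff 33.70962962962963
scene init diff 10.635858585858585
[ 0.53655748 -0.18258225  0.16235572] -0.03833740821775922 [-6.01978370e-02 -3.13999618e+00  1.58255778e-03] 0.01301486112226543
-0.08833740821775922 [(np.float64(-46.59656628471123), np.float64(-0.0157), np.float64(0.0073), np.float64(-0.0175)), (np.float64(-46.59656316467485), np.float64(-0.0157), np.float64(0.0073), np.float64(-0.0174))]
-0.03833740821775922 [(np.float64(-42.734337255305924), np.float64(-0.0191), np.float64(0.0034), np.float64(0.1096)), (np.float64(-42.73431213474062), np.float64(-0.0191), np.float64(0.0034), np.float64(0.1095))]
0.011662591782240786 [(np.float64(-38.6396790711985), np.float64(-0.0248), np.float64(0.0013), np.float64(0.2206)), (np.float64(-38.63966435080293), np.float64(-0.0247), np.float64(0.0013), np.float64(0.2207))]
```

Request:
jog_arm --series '[{"translation": [0, 30, -5], "twist": [0, 0, 0], "claw": 1}, {"translation": [0, 40, -30], "twist": [0, 0, 0], "claw": 1}, {"translation": [0, 40, -75], "twist": [0, 0, 0], "claw": 1}, {"translation": [0, 40, -110], "twist": [0, 0, 0], "claw": 1}, {"translation": [0, 40, -115], "twist": [0, 0, 0], "claw": 1}]'

```text
clock: 17.38
eef_pos: [0.5404, -0.1456, 0.2801]
tool_rot: [0.068, 3.135, -0.004]
contact_force: [0.4, -0.6, -1.6]
finger_gap: 0.0131
```

```bash
python3 -c "
from h import *
from scipy.optimize import least_squares
d=cams.read_camera('scene');t=np.array([.5367,-.178,.1624])
obs=np.array([[345,205],[306.7,236.7],[279.7,220.7]])-.3
loc=np.array([[1,-1],[-1,-1],[-1,1]])*[.077,.039]
f=lambda p:(proj(d,Ro.from_euler('zyx',[p[4],p[3],0]).apply(np.c_[loc,0*loc[:,0]])+p[:3])-obs).ravel()
r=least_squares(f,[.53,-.18,.157,0,-.04],x_scale=[.01,.01,.01,.1,.1]);print((r.x[:3]-t).round(4),r.x[3:].round(3),r.cost,r.fun.round(1))
goto(.4875,-.371,.28,-.058+np.pi/2)
s=status.sense();print(held(s['eef_pos'],-.038))
"
```

```text
[ 0.0262  0.0182 -0.0417] [0.133 0.034] 2.0899949961693607 [-0.5 -0.2  0.   1.4  0.5 -1.3]
t 17.43 pos [ 0.5396 -0.145   0.279 ] q [-0.34  0.25  1.47 -0.    1.42 -1.87] F [-0.1  0.4 -1.1] 
TRANS [  42.2 -228.    -0.9] TWIST [-0.0013  0.0032  0.0146]
[(np.float64(-49.79079300037677), np.float64(-0.0195), np.float64(-0.0), np.float64(0.086)), (np.float64(-49.79074824106303), np.float64(-0.0195), np.float64(-0.0), np.float64(0.0859)), (np.float64(-44.38475189558816), np.float64(0.0005), np.float64(0.0004), np.float64(0.0136)), (np.float64(-44.38474510964666), np.float64(0.0005), np.float64(0.0004), np.float64(0.0136))]
```

Request:
jog_arm --series '[{"translation": [2, -12, 0], "twist": [0, 0, 0], "claw": 1}, {"translation": [8, -40, 0], "twist": [0, 0, 0.005], "claw": 1}, {"translation": [15, -80, 0], "twist": [0, 0, 0.01], "claw": 1}, {"translation": [22, -120, 0], "twist": [0, 0, 0.015], "claw": 1}, {"translation": [30, -165, 0], "twist": [0, 0, 0.015], "claw": 1}, {"translation": [37, -202, 0], "twist": [0, 0, 0.015], "claw": 1}, {"translation": [41, -222, 0], "twist": [0, 0, 0.015], "claw": 1}, {"translation": [42, -228, 0], "twist": [0, 0, 0.015], "claw": 1}]'

```text
clock: 18.48
eef_pos: [0.487, -0.37, 0.276]
tool_rot: [-0.09, -3.139, -0.003]
contact_force: [0.5, 0.2, -1.5]
finger_gap: 0.0132
```

Request:
jog_arm --series '[{"translation": [0, 0, 15], "twist": [0, 0, 0], "claw": 1}, {"translation": [0, 0, 40], "twist": [0, 0, 0], "claw": 1}, {"translation": [0, 0, 70], "twist": [0, 0, 0], "claw": 1}, {"translation": [0, 0, 95], "twist": [0, 0, 0], "claw": 1}, {"translation": [0, 0, 112], "twist": [0, 0, 0], "claw": 1}, {"translation": [0, 0, 118], "twist": [0, 0, 0], "claw": 1}, {"translation": [0, 0, 118], "twist": [0, 0, 0], "claw": 1}]'

```text
clock: 19.35
eef_pos: [0.4881, -0.3688, 0.1594]
tool_rot: [-0.087, -3.14, -0.0]
contact_force: [0.4, 0.3, -1.7]
finger_gap: 0.0132
```

```bash
python3 -c "
from h import *
goto(.4875,-.371,.12,-.058+np.pi/2)
D={m:cams.read_camera(m) for m in('top','scene')}
s=status.sense();np.savez('snap3.npz',top=D['top']['image'],scene=D['scene']['image'],pos=s['eef_pos'])
print(s['eef_pos'],s['tool_rot'])
for m in D: print(m,proj(D[m],platecor(s['eef_pos'],-.058,0,0,0)).round(1).tolist())
def asc(im,x,y,w,h):
    for r in range(y,y+h):
        l=''
        for c in range(x,x+w):
            p=im[r,c].astype(float);b=p.mean();q=(p[0]-p[2])/b
            l+= '.' if b>175 and q>.045 else ('#' if b<70 else chr(ord('a')+min(25,int(b/10))) if q<.045 else '-')
        print(r,l)
asc(D['scene']['image'],322,240,90,75)
print('cols 322.. ; top cols 360..')
asc(D['top']['image'],358,168,48,72)
"
```

```text
t 19.35 pos [ 0.4881 -0.3688  0.1594] q [-0.72  0.42  1.53  0.    1.2  -2.23] F [ 0.4  0.3 -1.7] 
TRANS [ 0.5 -2.3 39.4] TWIST [ 0.0001 -0.      0.0027]
[ 0.48853562 -0.36947098  0.16035069] [ 8.72885169e-02  3.13883622e+00 -1.84427755e-03]
top [[373.0, 176.5], [399.6, 177.4], [400.2, 230.4], [373.2, 229.7]]
scene [[377.8, 244.4], [406.4, 266.7], [360.4, 313.0], [330.9, 287.5]]
240 pppppqppppppppppppppppppppn-----h#hhiii--h-#######################h##hh#hh#########h--....
241 ppppppqppppppppppppppppppnm---l--##h-ihhhh#########################################---....
242 ppppppqqqppppppppqpppppponk------h#hh--hhh#########################################--.....
243 ppppppppqppppppppppppoooom-------##h##-hhh########################################---.....
244 ppppqppppqppppppppppoooonlkkm----h#######h########################################--......
245 ppppqpppppppppoppp-poooon-m--o----h####--h#######################################---......
246 ppppp-oopooooooooooo-ooonnnnnnnnm-####----#######################################--.......
247 oooooo-ooononnnonnonoonnnnnnnnnnmj####----########
[... 9549 characters left out ...]
jkmp....--#
227 -----iiiih###########------------jjjkjjlo....--#
228 -----iiiih##########-------------jjjjjjkn....--#
229 -----jijj-##########------------jklkjjjkn....--#
230 ----------#########-------------lnp------....-##
231 ----------########----------------..........--##
232 ---------########-----------------..........--##
233 --------#########------------------.........--##
234 --------########---------------------.......--##
235 -------########-----------------------......--##
236 ------########--------------------------....--##
237 ------########---------------------------...--#-
238 -----########------------------------------.--#-
239 ----########---------------------------------##-
```

Top and scene both show the cover level (pitch ~0) and nearly centred. The two cameras share a bias of about 3 mm, and after removing it the tray sits at about (0.489, -0.373), yaw -0.057.

```bash
python3 -c "
from h import *
goto(.489,-.373,.06,-.057+np.pi/2)"
```

```text
t 19.45 pos [ 0.4885 -0.3695  0.1604] q [-0.72  0.42  1.52  0.    1.2  -2.23] F [ 0.4  0.8 -0.2] 
TRANS [ -0.5  -3.4 100.4] TWIST [-0.0011  0.0016  0.0014]
```

Request:
jog_arm --series '[{"translation": [0, -1.5, 10], "twist": [0, 0, 0], "claw": 1}, {"translation": [-0.5, -3.4, 35], "twist": [0, 0, 0], "claw": 1}, {"translation": [-0.5, -3.4, 60], "twist": [0, 0, 0], "claw": 1}, {"translation": [-0.5, -3.4, 80], "twist": [0, 0, 0], "claw": 1}, {"translation": [-0.5, -3.4, 95], "twist": [0, 0, 0], "claw": 1}, {"translation": [-0.5, -3.4, 100], "twist": [0, 0, 0], "claw": 1}, {"translation": [-0.5, -3.4, 100], "twist": [0, 0, 0], "claw": 1}]'

```text
clock: 20.32
eef_pos: [0.4882, -0.3727, 0.0594]
tool_rot: [0.088, 3.14, -0.0]
contact_force: [-0.3, 0.3, -0.9]
finger_gap: 0.0133
```

```bash
python3 -c "
from h import *
goto(.489,-.373,.048,-.057+np.pi/2)
[cams.read_camera('top') for i in range(2)]
goto(.489,-.373,.048,-.057+np.pi/2)"
```

```text
t 20.32 pos [ 0.4882 -0.3727  0.0594] q [-0.72  0.53  1.63  0.    0.99 -2.24] F [-0.3  0.3 -0.9] 
TRANS [-0.8 -0.3 11.4] TWIST [-0.      0.      0.0011]
t 20.43 pos [ 0.4887 -0.373   0.0601] q [-0.72  0.53  1.63 -0.    0.99 -2.24] F [ 0.1  0.5 -1.5] 
TRANS [-0.3  0.  12.1] TWIST [-0.0009  0.0012  0.0012]
```

Request:
jog_arm --series '[{"translation": [0, 0, 4], "twist": [0, 0, 0], "claw": 1}, {"translation": [0, 0, 8], "twist": [0, 0, 0], "claw": 1}, {"translation": [0, 0, 10], "twist": [0, 0, 0], "claw": 1}, {"translation": [0, 0, 10], "twist": [0, 0, 0], "claw": 1}]'

```text
clock: 20.92
eef_pos: [0.488, -0.3724, 0.0491]
tool_rot: [-0.088, -3.14, -0.0]
contact_force: [0.5, 0.5, -0.9]
finger_gap: 0.0133
```

Request:
jog_arm --series '[{"translation": [0, 0, 2], "twist": [0, 0, 0], "claw": 1}, {"translation": [0, 0, 3], "twist": [0, 0, 0], "claw": 1}]'

```text
clock: 21.18
eef_pos: [0.4888, -0.373, 0.0476]
tool_rot: [0.088, 3.139, -0.002]
contact_force: [-0.8, 1.0, 8.3]
finger_gap: 0.0131
```

Request:
jog_arm --series '[{"translation": [0, 0, 1.5], "twist": [0, 0, 0], "claw": 1}, {"translation": [0, 0, 2.5], "twist": [0, 0, 0], "claw": 1}]'

```text
clock: 21.42
eef_pos: [0.4892, -0.3734, 0.046]
tool_rot: [0.088, 3.138, -0.003]
contact_force: [-1.3, 0.6, 13.0]
finger_gap: 0.0132
```

Request:
jog_arm --series '[{"translation": [0, 0, 1.5], "twist": [0, 0, 0], "claw": 1}, {"translation": [0, 0, 2.5], "twist": [0, 0, 0], "claw": 1}]'

```text
clock: 21.68
eef_pos: [0.4891, -0.3738, 0.0436]
tool_rot: [0.088, 3.138, -0.005]
contact_force: [-2.0, -0.4, 8.8]
finger_gap: 0.0131
```

Request:
jog_arm --series '[{"translation": [0, 0, 1.5], "twist": [0, 0, 0], "claw": 1}, {"translation": [0, 0, 3], "twist": [0, 0, 0], "claw": 1}]'

```text
clock: 21.92
eef_pos: [0.4899, -0.3735, 0.0391]
tool_rot: [0.089, 3.137, -0.003]
contact_force: [1.1, 0.4, 1.4]
finger_gap: 0.0133
```

Request:
jog_arm --series '[{"translation": [0, 0, 1.5], "twist": [0, 0, 0], "claw": 1}, {"translation": [0, 0, 3], "twist": [0, 0, 0], "claw": 1}]'

```text
clock: 22.18
eef_pos: [0.4899, -0.3733, 0.0382]
tool_rot: [0.087, 3.137, -0.004]
contact_force: [-0.3, 5.2, 27.2]
finger_gap: 0.0134
```

Force fell to 1.4 N, then hit a hard stop at z = 0.038, as expected for a snap home. A gentle pull test before releasing.

Request:
jog_arm --series '[{"translation": [0, 0, -3], "twist": [0, 0, 0], "claw": 1}, {"translation": [0, 0, -4], "twist": [0, 0, 0], "claw": 1}, {"translation": [0, 0, -4], "twist": [0, 0, 0], "claw": 1}]'

```text
clock: 22.55
eef_pos: [0.4878, -0.3722, 0.0389]
tool_rot: [-0.087, -3.139, -0.001]
contact_force: [0.8, 1.2, 1.1]
finger_gap: 0.0134
```

Request:
jog_arm --series '[{"translation": [0, 0, -1.5], "twist": [0, 0, 0], "claw": 1}, {"translation": [0, 0, -3], "twist": [0, 0, 0], "claw": 1}, {"translation": [0, 0, -3], "twist": [0, 0, 0], "claw": 1}]'

```text
clock: 22.92
eef_pos: [0.4873, -0.3718, 0.0401]
tool_rot: [-0.088, -3.138, -0.003]
contact_force: [3.8, -2.1, -20.6]
finger_gap: 0.0129
```

```bash
python3 -c "
from h import *
s=status.sense();print(s['torque'],s['contact_force'],s['eef_pos'])"
```

```text
[-0.59391506 -0.39909293 -0.03872285] [  3.84670786  -2.13003204 -20.60951883] [ 0.48734303 -0.37182305  0.0400727 ]
```

Request:
jog_arm --series '[{"translation": [0, 0, 2.5], "twist": [0, 0, 0], "claw": 1}, {"translation": [0, 0, 5], "twist": [0, 0, 0], "claw": 1}, {"translation": [0, 0, 5.5], "twist": [0, 0, 0], "claw": 1}]'

```text
clock: 23.3
eef_pos: [0.4884, -0.3728, 0.0385]
tool_rot: [0.088, 3.139, -0.001]
contact_force: [-1.5, 2.7, 5.4]
finger_gap: 0.0128
```

Request:
jog_arm --series '[{"translation": [0, 0, -1], "twist": [0, 0, 0], "claw": -1}, {"translation": [0, 0, -1], "twist": [0, 0, 0], "claw": -1}, {"translation": [0, 0, -1], "twist": [0, 0, 0], "claw": -1}, {"translation": [0, 0, -1], "twist": [0, 0, 0], "claw": -1}, {"translation": [0, 0, -10], "twist": [0, 0, 0], "claw": -1}, {"translation": [0, 0, -40], "twist": [0, 0, 0], "claw": -1}, {"translation": [0, 0, -100], "twist": [0, 0, 0], "claw": -1}, {"translation": [0, 0, -160], "twist": [0, 0, 0], "claw": -1}]'

```text
clock: 24.3
eef_pos: [0.4879, -0.3723, 0.1986]
tool_rot: [-0.088, -3.14, -0.001]
contact_force: [0.6, 0.6, -0.4]
finger_gap: 0.0853
```

Request:
jog_arm --series '[{"translation": [20, 0, -50], "twist": [0, 0, 0], "claw": -1}, {"translation": [60, 0, -60], "twist": [0, 0, 0], "claw": -1}, {"translation": [60, 0, -60], "twist": [0, 0, 0], "claw": -1}]'

```text
clock: 24.68
eef_pos: [0.4265, -0.3692, 0.2594]
tool_rot: [0.09, 3.139, -0.004]
contact_force: [0.3, -0.4, 0.8]
finger_gap: 0.0856
```

```bash
python3 -c "
from h import *
s=status.sense();print(s['eef_pos'],s['contact_force'],s['finger_gap'],s['clock'])
dt=cams.read_camera('top');ds=cams.read_camera('scene')
for z in(.034,.044,.020): print(z,[ [np.round(v,4) for v in fit(dd,(.489,-.373,-.057),.154,.078,z)] for dd in([ds],[dt])])
print('short',fit([ds],(.5523,.1367,0),.104,.078,.03), [(r['extent'],r['confidence']) for r in cams.search_frame('short_cover','scene')])
def asc(im,x,y,w,h):
    for r in range(y,y+h):
        l=''
        for c in range(x,x+w):
            p=im[r,c].astype(float);b=p.mean();q=(p[0]-p[2])/b
            l+= '.' if b>175 and q>.045 else ('#' if b<70 else chr(ord('a')+min(25,int(b/10))) if q<.045 else '-')
        print(r,l)
asc(ds['image'],318,268,82,78)
"
```

```text
[ 0.42645586 -0.36915082  0.25936537] [ 0.28510596 -0.35827606  0.8029305 ] 0.08562762065316723 24.675
0.034 [[array([ 0.4888, -0.3773, -0.0386]), np.float64(-73.3285)], [array([ 0.4839, -0.3705, -0.0642]), np.float64(-70.6848)]]
0.044 [[array([ 0.4838, -0.3785, -0.0417]), np.float64(-74.2215)], [array([ 0.4831, -0.3676, -0.0633]), np.float64(-72.6871)]]
0.02 [[array([ 0.4959, -0.3759, -0.0353]), np.float64(-70.023)], [array([ 0.4855, -0.3747, -0.0645]), np.float64(-66.8578)]]
short (array([ 0.55201195,  0.13708282, -0.23982722]), np.float64(-66.6893716685654)) [([207.9, 163.3, 44.6, 32.7], 0.62)]
268 -.....................................................------------h##-#h-hhhh-h###
269 .......................................................------------#h####hh#-#h###
270 .........................................................------------#####hhh###-#
271 ...........................................................---------h#####-#h###h#
272 ..............................................................------h#h##--#h##-##
273 ........................................................
[... 5590 characters left out ...]
-#--
338 ............--------------------mmml--....................................--------
339 .............-------------------lll--....................................---------
340 ..............------------------m---....................................---#------
341 ...............-------------------.....................................-----------
342 ................-------------........................................-------------
343 .................-----------........................................--------------
344 ..................-------..........................................---#-----------
345 ...................-----.........................................-----------------
```

```bash
python3 -c "
from h import *
from scipy.optimize import least_squares
d=cams.read_camera('scene')
obs=np.array([[369,276.3],[393.7,295.7],[352.5,338],[323.3,317]])
loc=np.array([[1,1],[1,-1],[-1,-1],[-1,1]])*[.077,.039]
P=lambda p:proj(d,Ro.from_euler('zyx',[p[5],p[3],p[4]]).apply(np.c_[loc,0*loc[:,0]])+p[:3])
for z in(.034,.044):print(z,(P([.489,-.373,z,0,0,-.057])-obs).round(1).tolist())
for k in (.034,.044):
  r=least_squares(lambda q:(P([q[0],q[1],k,q[2],q[3],q[4]])-obs).ravel(),[.489,-.373,0,0,-.057]);print(k,r.x.round(3),r.cost)
print(status.sense()['clock'])
for k in range(3): print(status.sense()['contact_force'])
"
```

```text
0.034 [[-0.8, -2.3], [0.2, -0.7], [-1.3, 0.5], [1.5, -2.1]]
0.044 [[0.0, -4.4], [1.3, -2.8], [-0.5, -1.3], [2.1, -4.1]]
0.034 [ 0.487 -0.375  0.028 -0.126 -0.059] 2.4180516442434454
0.044 [ 0.482 -0.376  0.044 -0.129 -0.055] 2.269599924557455
24.875
[-0.46702507 -0.24903293  0.07595864]
[-0.46702507 -0.24903293  0.07595864]
[-0.46702507 -0.24903293  0.07595864]
```

```bash
python3 -c "
from h import *
print(ticket.finish_job())"
```

```text
the job is handed in; nothing more can be done
None
```

The long cover is snapped onto the ink-stone tray and released, and the job is handed in at about 25 s. On the way the cover hit a paper cutter hard, at about 100 N, and I can't rule out that this breaks a force limit.

**What I did**
- **First grasp:** the cover pitched about 19° in the jaws, so I set it back on the mat and regrasped it at 120 N.
- **Placing:** I lowered it over the tray and pressed it straight down. It met the lips at the expected height. The force peaked near 13 N, fell to 1.4 N as the clips snapped, then met a hard stop at the expected home height (tool at 0.038 m).

**Last checks**
- **Pull test:** the cover held against about 20 N upward, and the moment showed both ends clipped.
- **Camera after release:** the plate edges fit the snapped height (0.034 m) clearly better than the loose one (0.044 m).
- **Short cover:** its position in the scene camera is unchanged.
- **Robot:** the gripper is open and clear of everything.

**What went wrong or disagreed**
- **Collision:** on the second carry the held cover or gripper hit the paper cutter's raised blade lever. The measured wrist force was about 101 N, below the 120 N limit, but the peak between readings is unknown. If the arm or gripper body took the hit, the 40 N limit was exceeded. I backed off, saw no sign that the lever had moved, and flew over it.
- **Cameras:** the two cameras differed by 2–4 mm, which I allowed for.
- **Final fit:** the free-angle fit gave a 7° roll that I did not trust, because the corners are rounded.

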